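# Rake the cannoli tubes into rows

### The job

Take the hand rake out of its spring clip on the rail and use it, not your fingers, to draw the six scattered cannoli tubes down the baking tray to the end nearest the robot, so that they lie crosswise in neat parallel rows, flat in a single layer and close up against that end wall. Then clip the rake back upright in its place on the rail; leave the bowl, sauce bottle and plates where they are.

Things in the scene. Friction and masses are not known exactly. Their poses are not given: they have to be found in the camera images.
- tray: dark shallow baking tray, 325 mm (its x) by 265 mm (its y) over the rim, fixed to the worktop. Origin: centre of its underside, on the worktop; x points away from the robot (turned up to 15 degrees). Flat floor 3 mm above the worktop, 300 mm (x) by 240 mm (y) between upright walls; rim 23 mm above the worktop. At the start the floor is bare beyond the tubes, from x = +105 to +150 mm.
- near_lip (a point): foot of the tray's near wall (the short wall on the robot's side, tray x = -150 mm), middle of its length, on the floor
- rail: dark steel utensil rail bolted to the worktop: a 310 mm bar along its y, 70 mm up, on two posts 78 mm high (135 mm either side of the middle), with one sprung clip in the middle (top 83 mm up). Origin: on the worktop straight below the clip's seat; x points away from the robot (turned up to 17 degrees). The clip's mouth faces the robot (-x); bar and posts stand 38 mm behind the seat (+x).
- clip_seat (a point): centre of the clip's seat, 70 mm above the worktop, between two sprung jaws and a rubber pad. The rake's neck snaps out when drawn level along the rail's -x (about 10 N in the first 12 mm, clear at 40 mm) and snaps in by the reverse (about 15 N), along +x to the pad. The jaws' flared tips, 28 mm in front of the seat and 27 mm to each side, guide in a neck up to 10 mm off line.
- rake: wooden hand rake, 150 g, standing on its tines on the worktop, neck in the clip, head along the rail. Origin: middle of the tine tips; z up the handle, y along the head, x as the rail's x. From the tips up: nine flat wooden tines 12 mm wide, 10 mm apart, 6 mm thick (x), to 30 mm; head bar 188 mm (y) by 10 mm (x), to 44 mm; round steel neck, diameter 14 mm, to 93 mm; collar to 99 mm; wooden handle, to 161 mm.
- rake_handle (a point): on the rake's axis, 130 mm above the tine tips: middle of the place to grip the flat-sided wooden handle (24 mm along the rake's x by 28 mm along its y, from 99 to 161 mm above the tips). Either pair of sides can be gripped from above; nothing else near it is higher than 83 mm.
- rake_neck (a point): on the rake's axis, 70 mm above the tine tips: the part of the round neck that sits in the clip
- tube0: plain polished steel cannoli tube, a straight cylinder 100 mm long and 20 mm in diameter, 40 g, one of six alike (tube0 to tube5). Origin at the middle of its axis; its y axis is the long axis. It lies on the tray's floor, so its origin is 10 mm above the floor. It slides and rolls easily and soon stops when let go; tubes pushed together can jam askew until shaken loose.
- tube1: plain polished steel cannoli tube, a straight cylinder 100 mm long and 20 mm in diameter, 40 g, one of six alike (tube0 to tube5). Origin at the middle of its axis; its y axis is the long axis. It lies on the tray's floor, so its origin is 10 mm above the floor. It slides and rolls easily and soon stops when let go; tubes pushed together can jam askew until shaken loose.
- tube2: plain polished steel cannoli tube, a straight cylinder 100 mm long and 20 mm in diameter, 40 g, one of six alike (tube0 to tube5). Origin at the middle of its axis; its y axis is the long axis. It lies on the tray's floor, so its origin is 10 mm above the floor. It slides and rolls easily and soon stops when let go; tubes pushed together can jam askew until shaken loose.
- tube3: plain polished steel cannoli tube, a straight cylinder 100 mm long and 20 mm in diameter, 40 g, one of six alike (tube0 to tube5). Origin at the middle of its axis; its y axis is the long axis. It lies on the tray's floor, so its origin is 10 mm above the floor. It slides and rolls easily and soon stops when let go; tubes pushed together can jam askew until shaken loose.
- tube4: plain polished steel cannoli tube, a straight cylinder 100 mm long and 20 mm in diameter, 40 g, one of six alike (tube0 to tube5). Origin at the middle of its axis; its y axis is the long axis. It lies on the tray's floor, so its origin is 10 mm above the floor. It slides and rolls easily and soon stops when let go; tubes pushed together can jam askew until shaken loose.
- tube5: plain polished steel cannoli tube, a straight cylinder 100 mm long and 20 mm in diameter, 40 g, one of six alike (tube0 to tube5). Origin at the middle of its axis; its y axis is the long axis. It lies on the tray's floor, so its origin is 10 mm above the floor. It slides and rolls easily and soon stops when let go; tubes pushed together can jam askew until shaken loose.
- bowl: blue bowl, 124 mm across and 60 mm high, beyond the work; a bystander. Origin at the centre of its underside
- sauce: yellow sauce bottle, 56 mm in diameter and 170 mm high, to the right of the work; a bystander. Origin at the centre of its underside
- plates: four white side plates, stacked, 160 mm across and 34 mm high, to the left of the work; a bystander. Origin at the centre of their underside

How it is judged (in metres and radians):
On the way, in this order (a step that is already met when the one before it is completed fails the run):
1. the rake is out of the clip (its neck more than 60 mm from the seat) (horizontal distance between rake_neck and clip_seat above 0.06 m), for 0.1 s.
2. all six tubes lie crosswise in rows at the near end of the tray (x of tube0 in the frame of tray between -0.15 and -0.055 m and y of tube0 in the frame of tray between -0.12 and 0.12 m and z of each of tube0, tube1, tube2, tube3, tube4, tube5 in the frame of tray below 0.018 m and angle between the y axis of each of tube0, tube1, tube2, tube3, tube4, tube5 and the y axis of tray, either way round below 0.2 rad and x of tube1 in the frame of tray between -0.15 and -0.055 m and y of tube1 in the frame of tray between -0.12 and 0.12 m and x of tube2 in the frame of tray between -0.15 and -0.055 m and y of tube2 in the frame of tray between -0.12 and 0.12 m and x of tube3 in the frame of tray between -0.15 and -0.055 m and y of tube3 in the frame of tray between -0.12 and 0.12 m and x of tube4 in the frame of tray between -0.15 and -0.055 m and y of tube4 in the frame of tray between -0.12 and 0.12 m and x of tube5 in the frame of tray between -0.15 and -0.055 m and y of tube5 in the frame of tray between -0.12 and 0.12 m), for 0.2 s.
At the end, for the whole second after the job is handed in: Each tube is flat on the tray floor (centre under 18 mm above the underside), within 0.2 rad of the near wall's direction, its centre at most 95 mm from that wall; the rake is upright (0.12 rad) in its clip, neck within 6 mm of the seat, tips under 10 mm above the worktop; all at rest (all of step 2 and horizontal distance between rake_neck and clip_seat below 0.006 m and height (world z) of rake below 0.01 m and angle between rake's own z axis and vertical below 0.12 rad and linear speed of each of tube0, tube1, tube2, tube3, tube4, tube5, rake below 0.02 m/s); the robot touches nothing.
It fails at once if a tube is touched by the fingers or arm instead of the rake (contact force between any of tube0, tube1, tube2, tube3, tube4, tube5 and the fingers above 0.5 N or contact force between any of tube0, tube1, tube2, tube3, tube4, tube5 and the arm above 0.5 N).
It fails at once if the bowl, sauce bottle or plates are moved by more than 30 mm (distance of any of bowl, sauce, plates from where it was at the start of the episode above 0.03 m).
It also fails if it takes over 67 s, if anything falls off the work surface, if the arm or the gripper's body presses on something with over 40 N, if the wrist force passes 120 N, or if a joint passes its speed limit or range.

### The arm

A 6-joint arm with a two-finger parallel gripper is mounted at the origin on the work surface. World frame = base frame: x ahead of the robot, y to its left, z up, the work surface at z = 0. Lengths are in mm, angles in rad, forces in N, time in s.
With the tool pointing down it reaches from about 275 to 775 mm from the base axis. Payload 14.6 kg.
Tool frame: the origin (TCP) lies on the centre line of the jaws, within the pads' length; the fingertips stand 17 mm ahead of it and the grasp point (between the pads) lies 2 mm behind it; z points along the fingers, y is the line along which they close (so a half turn about z gives the same grasp; the last joint's range is limited). The gripper opens to 85 mm and grips with 20 to 120 N. Pads are 22 mm wide; open, the fingers measure 114 mm over their backs; the gripper's body (76 mm by 85 mm) begins 54 mm behind the grasp point. The pads swing forward as they close: fully open they stand 13 mm farther back than shut.
Start: joints at [-1.404, 0.263, -0.048, 1.259, 0, 1.415], TCP at [166.038, -498.056, 248.278] pointing down, gripper open.
Joint ranges: [-2.65, 2.65], [-0.89, 1.7], [-1.18, 1.37], [-2.13, 2.11], [-1.35, 1.29], [-3.14, 3.14]. Speed limits (rad/s): [1.89, 1.89, 2.57, 2.79, 3.14, 3.14].

### API

Orientations are given as a unit quaternion [w, x, y, z].
In Python, from plant import readout, imaging, job gives the robot as it stands.
- The arm moves only by the shell command python3 -m inch 'ROWS' [FORCE]. ROWS is JSON, a list of rows, each a list of 3 entries, a list of its own where there are three numbers: the turn, a rotation vector about the tool's x, y, z in rad, then the shift along the tool's x, y, z in cm, then the opening, from -1 (shut) to 1 (fully open), so that 0 is half open. In form: [[[wx, wy, wz], [x, y, z], grip], ...]. A call has 1 to 12 rows; each row shifts and turns the commanded pose from where the row before left it, along the tool's axes as they then stand; what a row does not reach is not made up. A row lasts 1/8 s, in which the tool goes at most 62.5 mm and 10.7 degrees, less where a joint would pass 70% of its speed; a pose out of reach is approached as far as the arm can. A call with a gripper value outside its range is refused whole. The fingers move at their own pace and stop on an object; FORCE is the grip in N (left out, the last holds). Time passes only in rows, so rows that do not move let the fingers close. It gives the time, the measured TCP pose, the force, the opening and the grip force at its end, in the units of the state.
- readout.observe(): the state, without advancing time (a new reading comes with each control period).
- imaging.snapshot(name): name is "scene" or "top"; returns a dict with "frame" (480x640x3 uint8, red, green, blue), "fx", "fy", "cx", "cy" (pixels), "dist" ([k1, k2, p1, p2, k3] as OpenCV has them; the pictures are not rectified), "camera_from_world" (4x4, takes a point from world to camera coordinates). Camera axes: x right, y up, looking along -z (the intrinsics and any distortion apply to the point x, -y, -z); pixel columns grow to the right and rows downward; lengths in mm; the calibration is good to about 2 mm. A picture is of the moment at which its call begins. There is no depth.
- job.finish_job(): hands the job in; it is judged then, once.
The state is a dict: "time_s": time; "qpos": joint angles; "qvel": joint speeds; "tau": joint torques, N m; "ee_pos": TCP position; "ee_rot": TCP orientation; "contact_force": force on the tool from outside, world axes, zero at the start; "ft_torque": the same for the moment, N m; "gripper_width": opening from 0.0 (shut) to 1.0 (fully open); "grasp_force": force on a finger pad.
Only numpy, scipy, OpenCV 4.12 (cv2) and the standard library are available. Lean on these libraries where they do the work, as an engineer would, in place of code of your own. Each camera call takes 0.05 s, during which the arm holds its last target. There are 200 camera calls.

## Working session

There is one attempt and no reset: what is moved stays moved. The work goes in short steps, Python scripts to look and compute and a shell command to move; the robot and the scene stay as the last step left them, time stands still between calls to the robot, and variables do not carry over. Pictures are saved under pics/ and viewed, at most 10 in all, crops included, and the job is handed in when it is done.

```bash
mkdir -p pics; ls; python3 - <<'E'
from plant import readout, imaging
import cv2,json
for n in("scene","top"):
    s=imaging.snapshot(n); cv2.imwrite(f"pics/{n}0.png",s["frame"][:,:,::-1])
    print(n,s["fx"],s["fy"],s["cx"],s["cy"],s["dist"],s["camera_from_world"])
print(readout.observe())
E
```

```text
pics
scene 496.3695132374863 496.3695132374863 323.4544581107667 235.07916061639688 [-0.13303081  0.          0.          0.          0.        ] [[-2.46260088e-01  9.69180633e-01 -6.69847530e-03  1.31470445e+02]
 [-7.99485183e-01 -1.99225361e-01  5.66685713e-01  3.95654300e+02]
 [ 5.47886312e-01  1.44907405e-01  8.23906811e-01 -1.65093495e+03]
 [ 0.00000000e+00  0.00000000e+00  0.00000000e+00  1.00000000e+00]]
top 614.3897128657497 614.3897128657497 320.28084126533116 254.60378760736978 [-0.05387886  0.          0.          0.          0.        ] [[ 2.30444850e-02 -9.99184216e-01  3.31640580e-02 -2.76463644e+01]
 [ 9.80628371e-01  2.90460459e-02  1.93711964e-01 -5.81911972e+02]
 [-1.94517221e-01  2.80576237e-02  9.80497741e-01 -1.37440628e+03]
 [ 0.00000000e+00  0.00000000e+00  0.00000000e+00  1.00000000e+00]]
{'time_s': 0.1, 'qpos': array([-1.40428244e+00,  2.63454617e-01, -4.88615361e-02,  1.25939939e+00,
       -1.03951926e-05,  1.41546866e+00]), 'qvel': array([ 0.0005885 , -0.00046307,  0.00269868, -0.00074806, -0.00103533,
       -0.00143746]), 'tau': array([ 3.25885012e-03, -6.38578820e+01,  3.85062432e+01,  1.00216601e-02,
       -1.12921439e-04,  3.05055949e-05]), 'ee_pos': array([ 166.00520843, -497.82302647,  247.88817249]), 'ee_rot': array([-4.59570789e-04,  9.87080064e-01,  1.60227139e-01, -7.76813345e-06]), 'contact_force': array([-0.46183894, -0.66063564, -0.01808336]), 'ft_torque': array([-0.0526313 , -0.00078299, -0.04334247]), 'grasp_force': 0.0, 'gripper_width': 0.9973157294451862}
```

View pics/top0.png

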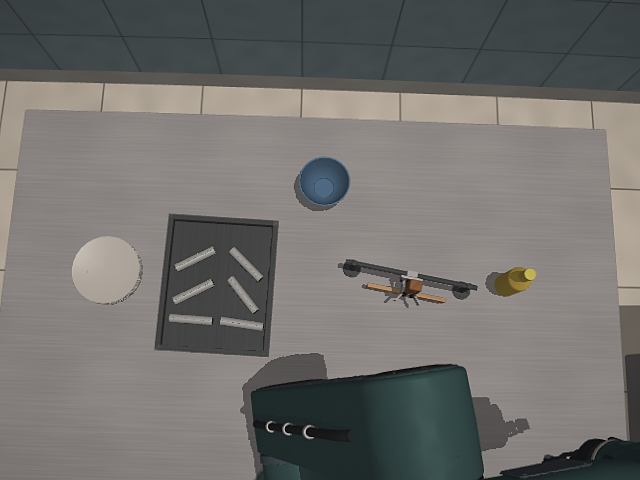

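View pics/scene0.png

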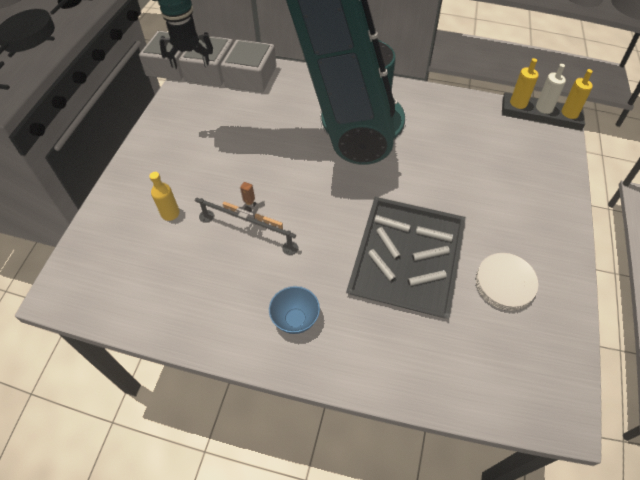

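The top view shows the tray with its corners near (169,214), (278,221), (268,356) and (155,349), holding six tubes. The rail runs from (340,265) to (475,288), with the rake handle at (413,287). The scene view confirms this layout. Next I'll measure.

```bash
cat > h.py <<'E'
from plant import readout, imaging
import cv2, numpy as np
def ray(s,p):
    K=np.array([[s["fx"],0,s["cx"]],[0,s["fy"],s["cy"]],[0,0,1]])
    u=cv2.undistortPoints(np.array(p,float).reshape(-1,1,2),K,np.array(s["dist"])).reshape(-1,2)
    T=np.array(s["camera_from_world"]);R,t=T[:3,:3],T[:3,3]
    d=np.c_[u[:,0],-u[:,1],-np.ones(len(u))]@R
    return -R.T@t,d
def plane(s,p,z):
    o,d=ray(s,p); return o+d*((z-o[2])/d[:,2])[:,None]
def blobs(m,amin):
    cs,_=cv2.findContours(m.astype(np.uint8),cv2.RETR_EXTERNAL,cv2.CHAIN_APPROX_NONE)
    return [c.reshape(-1,2) for c in cs if cv2.contourArea(c)>amin]
def tray(s):
    f=s["frame"].astype(int); m=np.zeros((480,640),bool); m[200:370,145:290]=1
    m&=f.max(2)<95
    m=cv2.morphologyEx(m.astype(np.uint8),cv2.MORPH_CLOSE,np.ones((15,15)))
    c=max(blobs(m,500),key=len)
    w=plane(s,c,23)[:,:2].astype(np.float32)
    return cv2.minAreaRect(w)
def tubes(s,tc,ta,lo=120):
    f=s["frame"].astype(int); P=[]
    m=np.zeros((480,640),bool); m[200:370,145:290]=1
    m&=f.min(2)>lo
    R=np.array([[np.cos(ta),-np.sin(ta)],[np.sin(ta),np.cos(ta)]])
    for c in blobs(m,60):
        w=plane(s,c,16)[:,:2].astype(np.float32)
        q=(w-tc)@R
        if abs(q[:,0]).max()>158 or abs(q[:,1]).max()>128: continue
        r=cv2.minAreaRect(q.astype(np.float32)); b=cv2.boxPoints(r)
        e=[b[1]-b[0],b[2]-b[1]]; l=max(e,key=np.linalg.norm)
        a=np.degrees(np.arctan2(-l[0],l[1])); a=(a+90)%180-90
        P.append((np.round(r[0]),np.round(sorted(r[1])),round(float(a))))
    return P
E
python3 - <<'E'
from h import *
s=imaging.snapshot("top"); r=tray(s); print("tray",r)
b=cv2.boxPoints(r); print(b)
e=max([b[1]-b[0],b[2]-b[1]],key=np.linalg.norm); e=e*np.sign(e[0]); ta=np.arctan2(e[1],e[0]); print("ta",ta,np.degrees(ta))
for t in tubes(s,np.array(r[0]),ta): print(t)
c2=imaging.snapshot("scene")
def brown(s,x0,x1,y0,y1):
    hsv=cv2.cvtColor(s["frame"],cv2.COLOR_RGB2HSV).astype(int)
    m=np.zeros((480,640),bool); m[y0:y1,x0:x1]=1
    return m&(hsv[...,0]<20)&(hsv[...,1]>90),hsv
for s,box in((s,(350,460,260,320)),(c2,(215,300,170,240))):
    m,hsv=brown(s,*box)
    for b in blobs(m,15):
        v=s["frame"][b[:,1],b[:,0]].mean(0).round(); rr=cv2.minAreaRect(b.astype(np.float32))
        print(len(b),b.min(0),b.max(0),v,rr, plane(s,cv2.boxPoints(rr),42)[:,:2].round(0).tolist())
E
python3 -c "
import cv2
a=cv2.imread('pics/top0.png')[245:325,330:490];b=cv2.imread('pics/scene0.png')[165:255,185:305]
cv2.imwrite('pics/c.png',cv2.vconcat([cv2.resize(a,(640,320),interpolation=0),cv2.resize(b,(373,280),interpolation=0) if 0 else cv2.copyMakeBorder(cv2.resize(b,(360,270),interpolation=0),0,0,0,280,0)]))"
```

```text
tray ((497.39654541015625, 203.3071746826172), (314.51513671875, 354.4543762207031), 87.88201904296875)
[[314.47858   52.706863]
 [668.69086   39.607193]
 [680.3145   353.90747 ]
 [326.10223  367.00714 ]]
ta -0.03696569 -2.1179779
72 [366 283] [399 293] [117.  92.  66.] ((382.6444396972656, 288.2418212890625), (33.53984451293945, 5.566585540771484), 10.784297943115234) [[509.0, -121.0], [522.0, -123.0], [510.0, -201.0], [497.0, -198.0]]
113 [403 279] [445 302] [105.  79.  56.] ((425.3979187011719, 291.6050109863281), (42.643978118896484, 16.263456344604492), 22.38013458251953) [[504.0, -208.0], [540.0, -222.0], [504.0, -316.0], [469.0, -300.0]]
59 [255 214] [281 227] [157. 124.  92.] ((268.07684326171875, 220.2914581298828), (28.891090393066406, 5.037421226501465), 20.224857330322266) [[515.0, -203.0], [499.0, -203.0], [513.0, -120.0], [529.0, -120.0]]
30 [223 202] [237 210] [171. 135.  99.] ((229.5890350341797, 206.0959014892578), (14.513101577758789, 4.915728569030762), 20.556047439575195) [[497.0, -304.0], [481.0, -305.0], [489.0, -261.0], [505.0, -260.0]]
51 [241 182] [253 204] [114.  85.  65.] ((247.3470458984375, 192.811767578125), (22.56077003479004, 10.738059043884277), 77.47119140625) [[406.0, -284.0], [390.0, -257.0], [464.0, -216.0], [479.0, -242.0]]
```

View pics/c.png

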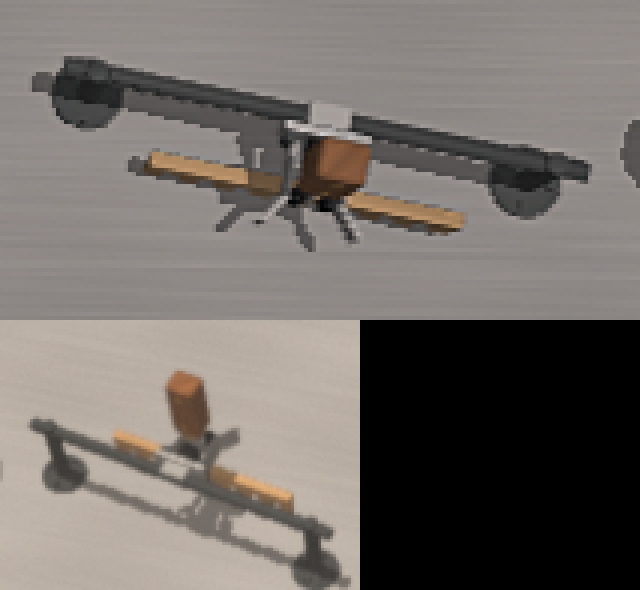

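The crop shows the rake handle centred near top (414,287) and scene (248,193). The head bar's ends are near top (367.5,286) and (445.7,299). The tray mask picked up the robot's shadow, so I'll tighten it.

```bash
sed -i 's/f.max(2)<95/f.max(2)<72/; s/np.ones((15,15)))/np.ones((9,9)))\n    m=cv2.morphologyEx(m,cv2.MORPH_OPEN,np.ones((25,25)))/; s/m\[200:370,145:290\]=1\n    m&=f.max/&/' h.py
python3 - <<'E'
from h import *
s=imaging.snapshot("top"); c2=imaging.snapshot("scene")
print(s["frame"][[280,280,222,360,300],[220,300,220,285,163]])
r=tray(s); print("tray",r)
b=cv2.boxPoints(r)
e=max([b[1]-b[0],b[2]-b[1]],key=np.linalg.norm); e=e*np.sign(e[0]); ta=np.arctan2(e[1],e[0]); print("ta",ta,np.degrees(ta))
w=plane(s,[(169,214),(278,221),(268,356),(155,349)],23)[:,:2]; print(w,w.mean(0))
for t in tubes(s,w.mean(0),np.arctan2(*(w[0]-w[3]+w[1]-w[2])[::-1])): print(t)
e=plane(s,[(367.5,285.7),(445.7,299.3)],44)[:,:2]; d=e[0]-e[1]
print("head",e,e.mean(0),np.linalg.norm(d),np.degrees(np.arctan2(-d[0],d[1])))
e=plane(s,[(340.5,263.5),(476,287.5)],75)[:,:2]; d=e[0]-e[1]
print("rail",e,e.mean(0),np.linalg.norm(d),np.degrees(np.arctan2(-d[0],d[1])))
print(plane(s,[(414,287)],130),plane(c2,[(247.7,192.7)],130))
e=plane(c2,[(223.7,203.5),(282,221.5)],44)[:,:2]; print("head scene",e,e.mean(0))
E
```

```text
[[ 69  69  69]
 [145 140 136]
 [ 37  37  37]
 [ 84  82  80]
 [ 70  70  69]]
tray ((512.3909912109375, 228.28863525390625), (262.91387939453125, 323.4214782714844), 88.2385025024414)
ta -0.030743932 -1.7614975
[[678.0805754  353.2184662 ]
 [668.73249318  90.4518203 ]
 [347.00867661 101.95638472]
 [355.8910364  363.16080396]] [512.4281954 227.1968688]
head [[ 514.32225105 -124.75984418]
 [ 487.15769017 -308.83166197]] [ 500.73997061 -216.79575307] 186.06543868718262 -8.394882111775026
rail [[ 559.49127939  -58.76358751]
 [ 512.30591346 -372.58080271]] [ 535.89859643 -215.67219511] 317.3447704232637 -8.550903119654537
[[ 501.46672231 -218.26975459  130.        ]] [[ 500.70372269 -213.14351154  130.        ]]
head scene [[ 489.77160927 -300.85133686]
 [ 510.23458366 -122.39930255]] [ 500.00309647 -211.6253197 ]
```

```bash
sed -i 's/RETR_EXTERNAL/RETR_LIST/' h.py; python3 - <<'E'
from h import *
s=imaging.snapshot("top")
for t in tubes(s,np.array([512.4,227.8]),-0.0315): print(t)
E
python3 -m inch '[[[0,0,0],[4.06,-1.62,0.3],1],[[0,0,0],[4.06,-1.62,0.3],1],[[0,0,0],[4.06,-1.62,0.3],1],[[0,0,0],[4.06,-1.62,0.3],1],[[0,0,0],[4.06,-1.62,0.3],1],[[0,0,0],[4.06,-1.62,0.3],1],[[0,0,0],[4.06,-1.62,0.3],1],[[0,0,0],[4.06,-1.62,0.3],1],[[0,0,0],[4.06,-1.62,0.3],1],[[0,0,0],[4.06,-1.62,0.3],1]]'
python3 -m inch '[[[0,0,-0.18],[0,0,0],1],[[0,0,-0.18],[0,0,0],1],[[0,0,-0.18],[0,0,0],1],[[0,0,-0.18],[0,0,0],1],[[0,0,-0.18],[0,0,0],1],[[0,0,-0.18],[0,0,0],1],[[0,0,0],[0,0,0],1],[[0,0,0],[0,0,0],1]]'
```

```text
(array([-88., -62.]), array([ 17., 100.]), -5)
(array([-86.,  57.]), array([ 15., 100.]), -1)
(array([-20.,  58.]), array([17., 99.]), 30)
(array([-20., -60.]), array([ 15., 100.]), -48)
(array([ 54., -62.]), array([15., 99.]), -43)
(array([59., 61.]), array([17., 98.]), 30)
time_s: 1.6
ee_pos: [501.0, -214.9, 218.2]
ee_rot: [0.0, 0.987, 0.16, 0.0]
contact_force: [0.3, -1.4, 0.3]
gripper_width: 0.999
grasp_force: 0.0
time_s: 2.6
ee_pos: [500.0, -216.0, 218.2]
ee_rot: [-0.0, 0.766, 0.643, -0.0]
contact_force: [0.0, -0.5, -0.8]
gripper_width: 0.999
grasp_force: 0.0
```

```bash
python3 -m inch '[[[0,0,-0.026],[0,0,2.2],1],[[0,0,0],[0,0,2.2],1],[[0,0,0],[0,0,2.2],1],[[0,0,0],[0,0,2.2],1],[[0,0,0],[0,0,0],1],[[0,0,0],[0,0,0],0.2],[[0,0,0],[0,0,0],-0.4],[[0,0,0],[0,0,0],-0.7],[[0,0,0],[0,0,0],-1],[[0,0,0],[0,0,0],-1],[[0,0,0],[0,0,0],-1],[[0,0,0],[0,0,0],-1]]' 110
```

```text
time_s: 4.1
ee_pos: [500.4, -216.2, 131.0]
ee_rot: [0.001, 0.756, 0.655, 0.0]
contact_force: [-0.5, 0.7, 5.3]
gripper_width: 0.264
grasp_force: 108.1
```

```bash
python3 -m inch '[[[0,0,0],[0,-0.5,0],-1],[[0,0,0],[0,-0.5,0],-1],[[0,0,0],[0,-0.5,0],-1],[[0,0,0],[0,-0.5,0],-1],[[0,0,0],[0,-1,0],-1],[[0,0,0],[0,-1,0],-1],[[0,0,0],[0,-1.5,0],-1],[[0,0,0],[0,-1.5,0],-1],[[0,0,0],[0,-1,-1],-1],[[0,0,0],[0,0,-2],-1],[[0,0,0],[0,0,-2],-1],[[0,0,0],[0,0,0],-1]]'
```

```text
time_s: 5.6
ee_pos: [420.9, -204.8, 181.3]
ee_rot: [0.001, 0.756, 0.655, 0.0]
contact_force: [-0.1, 0.5, -1.1]
gripper_width: 0.264
grasp_force: 107.8
```

```bash
python3 -m inch '[[[0,0,-0.112],[0,0,0],-1],[[0,0,0],[3.96,1.86,0],-1],[[0,0,0],[3.96,1.86,0],-1],[[0,0,0],[3.96,1.86,0],-1],[[0,0,0],[3.96,1.86,0],-1],[[0,0,0],[3.96,1.86,0],-1],[[0,0,0],[3.96,1.86,0],-1],[[0,0,0],[3.96,1.86,0],-1],[[0,0,0],[3.96,1.86,0],-1],[[0,0,0],[3.96,1.86,0],-1],[[0,0,0],[3.96,1.86,0],-1],[[0,0,0],[3.96,1.86,0],-1]]'
python3 -m inch '[[[0,0,0],[0,0,0],-1],[[0,0,0],[0,0,0],-1]]'
python3 - <<'E'
from h import *
for n in("scene","top"):
    s=imaging.snapshot(n); f=s["frame"][:,:,::-1]
    f=f[150:330,320:520] if n=="scene" else f[190:370,130:330]
    cv2.imwrite(f"pics/{n}1.png",cv2.resize(f,None,fx=2,fy=2))
a=cv2.hconcat([cv2.imread(f"pics/{n}1.png") for n in("scene","top")]); cv2.imwrite("pics/d.png",a)
E
```

```text
time_s: 7.1
ee_pos: [638.8, 225.7, 179.0]
ee_rot: [-0.0, 0.718, 0.696, -0.001]
contact_force: [0.5, -0.3, -2.2]
gripper_width: 0.272
grasp_force: 107.9
time_s: 7.35
ee_pos: [638.2, 224.1, 179.2]
ee_rot: [-0.0, 0.718, 0.696, -0.001]
contact_force: [-0.7, -0.8, -1.3]
gripper_width: 0.265
grasp_force: 108.1
```

View pics/d.png

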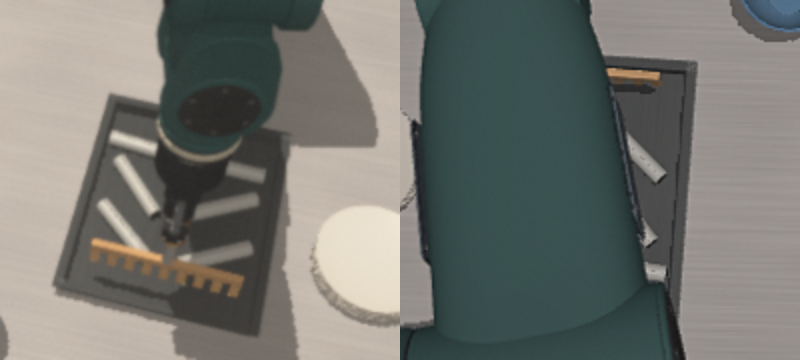

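The rake is held upright and parallel to the tray's far wall, and it sits over the bare strip. I'll lower it and pull.

```bash
python3 -m inch '[[[0,0,0],[0,0,1.4],-1],[[0,0,0],[0,0,1.4],-1],[[0,0,0],[0,0,1.0],-1],[[0,0,0],[0,0,0.4],-1],[[0,0,0],[0,0,0],-1],[[0,0,0],[0,0,0],-1]]'
python3 -m inch '[[[0,0,0],[0,-0.7,0],-1],[[0,0,0],[0,-0.7,0],-1],[[0,0,0],[0,-0.7,0],-1],[[0,0,0],[0,-0.7,0],-1],[[0,0,0],[0,-0.7,0],-1],[[0,0,0],[0,-0.7,0],-1],[[0,0,0],[0,-0.7,0],-1],[[0,0,0],[0,-0.7,0],-1],[[0,0,0],[0,-0.7,0],-1],[[0,0,0],[0,-0.7,0],-1],[[0,0,0],[0,-0.7,0],-1],[[0,0,0],[0,-0.7,0],-1]]'
python3 -m inch '[[[0,0,0],[0,-0.5,0],-1],[[0,0,0],[0,-0.5,0],-1],[[0,0,0],[0,-0.5,0],-1],[[0,0,0],[0,-0.5,0],-1],[[0,0,0],[0,-0.5,0],-1],[[0,0,0],[0,-0.5,0],-1],[[0,0,0],[0,-0.5,0],-1],[[0,0,0],[0,-0.5,0],-1],[[0,0,0],[0,-0.5,0],-1],[[0,0,0],[0,-0.5,0],-1],[[0,0,0],[0,-0.5,0],-1],[[0,0,0],[0,-0.5,0],-1]]'
cat > look.py <<'E'
import sys
from h import *
s=imaging.snapshot("scene"); cv2.imwrite(sys.argv[1],cv2.resize(s["frame"][180:330,330:490,::-1],None,fx=4,fy=4,interpolation=cv2.INTER_CUBIC))
E
python3 look.py pics/e.png
```

```text
time_s: 8.2
ee_pos: [639.0, 224.5, 138.7]
ee_rot: [0.0, 0.718, 0.696, 0.0]
contact_force: [1.0, -0.5, -1.8]
gripper_width: 0.268
grasp_force: 108.3
time_s: 9.7
ee_pos: [554.5, 227.3, 138.4]
ee_rot: [-0.0, 0.718, 0.696, 0.0]
contact_force: [1.5, 2.2, -1.2]
gripper_width: 0.27
grasp_force: 108.1
time_s: 11.2
ee_pos: [494.7, 229.1, 138.4]
ee_rot: [-0.0, 0.718, 0.696, 0.0]
contact_force: [2.2, 4.6, -0.7]
gripper_width: 0.269
grasp_force: 108.1
```

View pics/e.png

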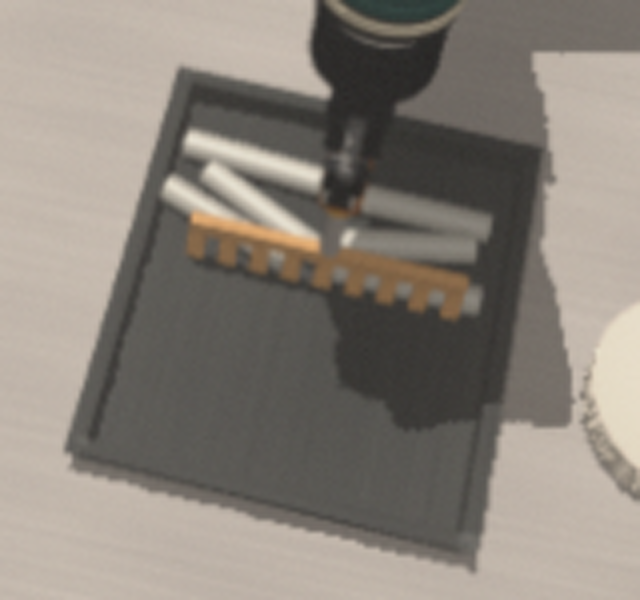

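All six tubes are ahead of the rake. The robot's-right column is still askew, so I'll continue slowly with small sideways shakes.

```bash
python3 -m inch '[[[0,0,0],[0,-0.4,0],-1],[[0,0,0],[0,-0.4,0],-1],[[0,0,0],[0,-0.4,0],-1],[[0,0,0],[0,-0.4,0],-1],[[0,0,0],[0,-0.4,0],-1],[[0,0,0],[0,-0.4,0],-1],[[0,0,0],[0.4,-0.3,0],-1],[[0,0,0],[-0.4,-0.3,0],-1],[[0,0,0],[-0.4,-0.3,0],-1],[[0,0,0],[0.4,-0.3,0],-1],[[0,0,0],[0,-0.3,0],-1],[[0,0,0],[0,-0.3,0],-1]]'
python3 -m inch '[[[0,0,0],[0.5,-0.2,0],-1],[[0,0,0],[-0.5,-0.2,0],-1],[[0,0,0],[-0.5,-0.2,0],-1],[[0,0,0],[0.5,-0.2,0],-1],[[0,0,0],[0,-0.2,0],-1],[[0,0,0],[0,-0.2,0],-1],[[0,0,0],[0,-0.2,0],-1],[[0,0,0],[0,-0.2,0],-1],[[0,0,0],[0,0,0],-1]]'
python3 look.py pics/f.png
```

```text
time_s: 12.75
ee_pos: [452.6, 230.2, 138.2]
ee_rot: [0.0, 0.718, 0.696, -0.0]
contact_force: [-0.2, -0.1, -0.9]
gripper_width: 0.267
grasp_force: 108.0
time_s: 13.88
ee_pos: [436.7, 230.7, 138.3]
ee_rot: [-0.0, 0.718, 0.696, -0.0]
contact_force: [-0.7, 0.2, -2.5]
gripper_width: 0.269
grasp_force: 108.0
```

View pics/f.png

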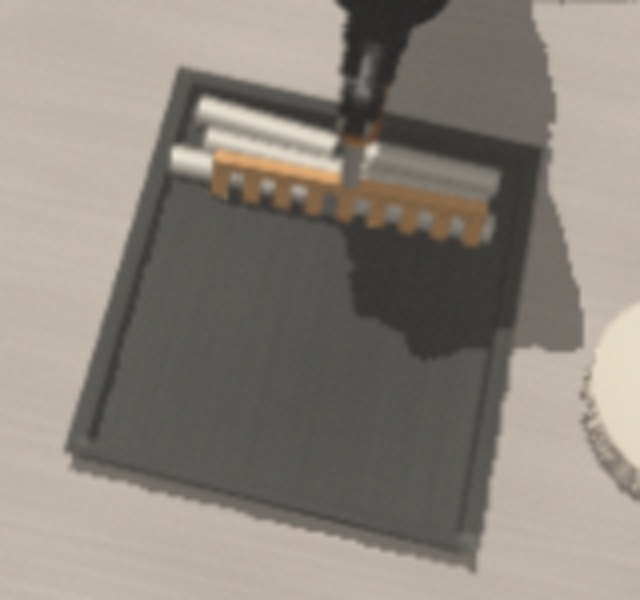

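Three rows have formed and are nearly parallel. I'll close the last gap, watching the force.

```bash
python3 -m inch '[[[0,0,0],[0,-0.2,0],-1],[[0,0,0],[0,-0.2,0],-1],[[0,0,0],[0,-0.2,0],-1],[[0,0,0],[0,-0.15,0],-1],[[0,0,0],[0.3,-0.05,0],-1],[[0,0,0],[-0.3,-0.05,0],-1],[[0,0,0],[0,0,0],-1]]'
python3 -m inch '[[[0,0,0],[0,-0.1,0],-1],[[0,0,0],[0,-0.1,0],-1],[[0,0,0],[0,0,0],-1]]'
```

```text
time_s: 14.8
ee_pos: [428.3, 230.8, 138.3]
ee_rot: [-0.0, 0.718, 0.696, -0.0]
contact_force: [0.8, -0.7, -0.9]
gripper_width: 0.266
grasp_force: 108.0
time_s: 15.18
ee_pos: [426.3, 231.1, 138.3]
ee_rot: [-0.0, 0.718, 0.696, -0.0]
contact_force: [0.4, -0.7, -1.9]
gripper_width: 0.268
grasp_force: 108.0
```

```bash
python3 -m inch '[[[0,0,0],[0,-0.1,0],-1],[[0,0,0],[0,-0.1,0],-1],[[0,0,0],[0,-0.1,0],-1],[[0,0,0],[0,0,0],-1]]'
python3 look.py pics/g.png
```

```text
time_s: 15.68
ee_pos: [424.1, 231.1, 138.6]
ee_rot: [0.001, 0.718, 0.696, 0.001]
contact_force: [5.0, -2.0, -2.6]
gripper_width: 0.27
grasp_force: 108.0
```

View pics/g.png

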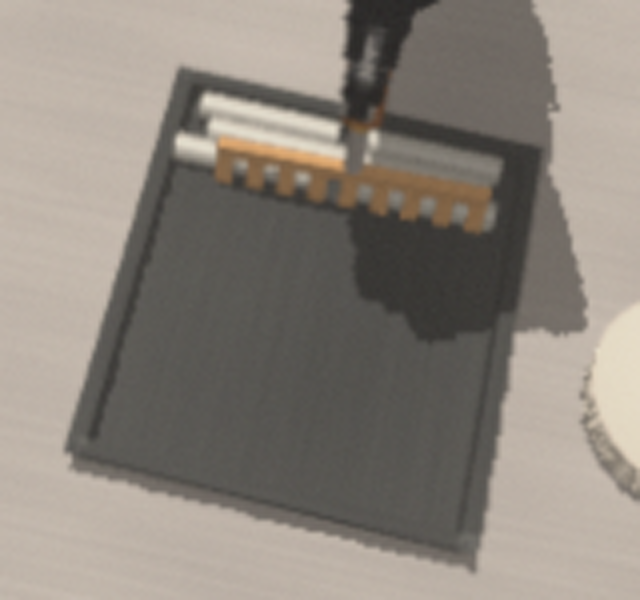

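The rows are packed against the near wall: 5 N contact, with the tubes parallel. I'll back off, lift and return towards the clip.

```bash
python3 -m inch '[[[0,0,0],[0,0.5,0],-1],[[0,0,0],[0,1,0],-1],[[0,0,0],[0,0,-1.5],-1],[[0,0,0],[0,0,-2],-1],[[0,0,0],[0,0,-1],-1],[[0,0,0],[-4.35,-0.07,0],-1],[[0,0,0],[-4.35,-0.07,0],-1],[[0,0,0],[-4.35,-0.07,0],-1],[[0,0,0],[-4.35,-0.07,0],-1],[[0,0,0],[-4.35,-0.07,0],-1],[[0,0,0],[-4.35,-0.07,0],-1],[[0,0,0],[-4.35,-0.07,0],-1]]'
python3 -m inch '[[[0,0,0],[-4.35,-0.07,0],-1],[[0,0,0],[-4.35,-0.07,0],-1],[[0,0,0],[-4.35,-0.07,0],-1],[[0,0,0.112],[0,0,0],-1],[[0,0,0],[0,0,0],-1],[[0,0,0],[0,0,0],-1]]'
python3 - <<'E'
from h import *
s=imaging.snapshot("top")
for t in tubes(s,np.array([512.4,227.8]),-0.0315): print(t)
c=s["frame"][205:365,140:500,::-1]; cv2.imwrite("pics/i.png",cv2.resize(c,None,fx=2.2,fy=2.2,interpolation=cv2.INTER_CUBIC))
E
```

```text
time_s: 17.23
ee_pos: [423.9, -75.0, 183.1]
ee_rot: [-0.0, 0.718, 0.696, 0.0]
contact_force: [-0.6, -0.1, -1.9]
gripper_width: 0.271
grasp_force: 108.4
time_s: 17.98
ee_pos: [417.9, -203.5, 183.1]
ee_rot: [-0.0, 0.755, 0.656, -0.0]
contact_force: [0.8, 0.2, -2.1]
gripper_width: 0.269
grasp_force: 108.3
(array([-141.,  -58.]), array([ 17., 100.]), 0)
(array([-140.,   58.]), array([ 16., 100.]), 0)
(array([-119.,    2.]), array([ 18., 200.]), -1)
(array([-100.,  -68.]), array([18., 99.]), 0)
(array([-99.,  60.]), array([ 17., 101.]), 0)
```

View pics/i.png

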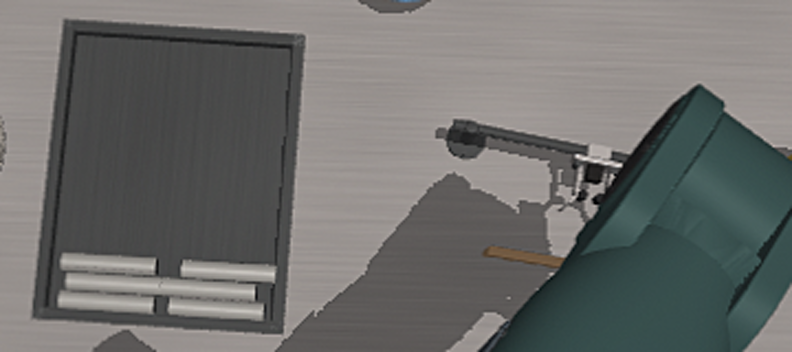

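The tubes lie in three rows at x of about -140, -119 and -100, with angles within 1°, as wanted. Now I'll re-clip the rake.

```bash
python3 -m inch '[[[0,0,0],[-0.1,0,1.7],-1],[[0,0,0],[0,0,1.7],-1],[[0,0,0],[0,0,1.2],-1],[[0,0,0],[0,0,0.4],-1],[[0,0,0],[0,0,0],-1],[[0,0,0],[0,1.0,0],-1],[[0,0,0],[0,1,0],-1],[[0,0,0],[0,1,0],-1],[[0,0,0],[0,1,0],-1],[[0,0,0],[0,0.5,0],-1],[[0,0,0],[0,0,0],-1]]'
python3 -m inch '[[[0,0,0],[0,0.5,0],-1],[[0,0,0],[0,0.5,0],-1],[[0,0,0],[0,0.5,0],-1],[[0,0,0],[0,0.5,0],-1],[[0,0,0],[0,0.5,0],-1],[[0,0,0],[0,0.5,0],-1],[[0,0,0],[0,0.4,0],-1],[[0,0,0],[0,0.4,0],-1],[[0,0,0],[0,0,0],-1],[[0,0,0],[0,0,0],-1]]'
```

```text
time_s: 19.4
ee_pos: [463.3, -211.7, 133.4]
ee_rot: [0.0, 0.756, 0.655, -0.0]
contact_force: [-1.2, -1.0, 3.7]
gripper_width: 0.263
grasp_force: 109.2
time_s: 20.65
ee_pos: [500.3, -216.8, 133.4]
ee_rot: [0.0, 0.756, 0.655, 0.0]
contact_force: [2.6, -3.0, -2.2]
gripper_width: 0.266
grasp_force: 109.3
```

```bash
python3 -m inch '[[[0,0,0],[0,0.1,0.1],-1],[[0,0,0],[0,0.0,0.1],-1],[[0,0,0],[0,0,0],-1],[[0,0,0],[0,0,0],-0.3],[[0,0,0],[0,0,0],0],[[0,0,0],[0,0,0],0.5],[[0,0,0],[0,0,0],1],[[0,0,0],[0,0,0],1],[[0,0,0],[0,0,0],1]]'
python3 -m inch '[[[0,0,0],[0,0,-1.5],1],[[0,0,0],[0,0,-2.5],1],[[0,0,0],[0,0,-3],1],[[0,0,0],[0,0,-3],1],[[0,0,0],[0,-6,0],1],[[0,0,0],[0,-6,0],1],[[0,0,0],[0,-4,0],1],[[0,0,0],[4,0,0],1],[[0,0,0],[4,0,0],1],[[0,0,0],[4,0,0],1],[[0,0,0],[0,0,0],1],[[0,0,0],[0,0,0],1]]'
python3 - <<'E'
from h import *
t=imaging.snapshot("top")
for x in tubes(t,np.array([512.4,227.8]),-0.0315): print(x)
s=imaging.snapshot("scene"); a=cv2.imread("pics/scene0.png")[165:255,185:305]; b=s["frame"][165:255,185:305,::-1]
c=t["frame"][245:325,330:490,::-1]; c0=cv2.imread("pics/top0.png")[245:325,330:490]
z=lambda i:cv2.resize(i,(360,270),interpolation=cv2.INTER_CUBIC)
cv2.imwrite("pics/j.png",cv2.vconcat([cv2.hconcat([z(a),z(b)]),cv2.hconcat([z(c0),z(c)])]))
E
```

```text
time_s: 21.78
ee_pos: [500.9, -216.8, 131.2]
ee_rot: [-0.0, 0.756, 0.655, 0.0]
contact_force: [0.4, 0.3, -0.2]
gripper_width: 1.004
grasp_force: 0.0
time_s: 23.28
ee_pos: [359.7, -75.5, 231.3]
ee_rot: [0.0, 0.756, 0.655, -0.0]
contact_force: [0.1, -0.6, 0.4]
gripper_width: 1.0
grasp_force: 0.0
(array([-140.,  -56.]), array([16., 95.]), 0)
(array([-140.,   58.]), array([ 15., 100.]), 0)
(array([-119.,    2.]), array([ 17., 200.]), 0)
(array([-99., -68.]), array([17., 99.]), 0)
(array([-99.,  60.]), array([ 16., 101.]), 0)
```

View pics/j.png

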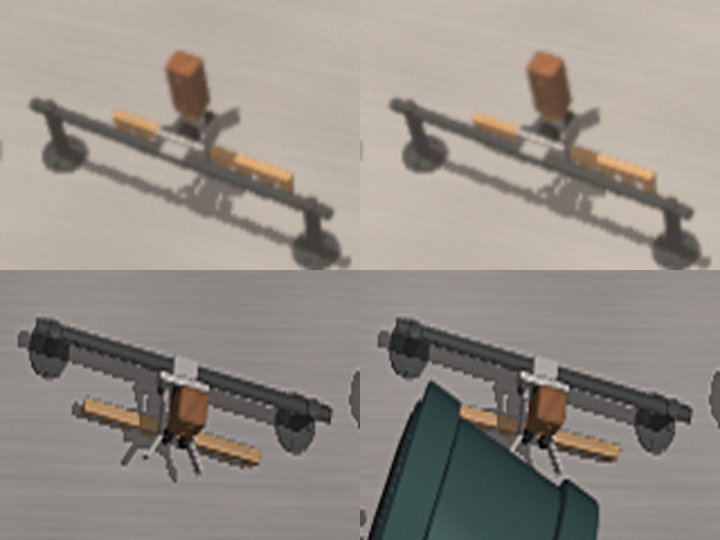

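The rake is back in the clip at the same pixels as at the start, upright, and the tubes have not moved. I'm handing the job in.

```bash
python3 -c "
from plant import job; print(job.finish_job())"
```

```text
the job is handed in; nothing more can be done
None
```

The job is handed in with no verdict returned: the last pictures show all six tubes crosswise in three parallel rows against the tray's near wall and the rake upright in its clip, at about 23 s on the robot's clock.

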